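Hang up the guard hood and hold the recessed reset button with a screwdriver

TASK

The interlock unit with the red lamp has tripped: lift the yellow guard hood off it and hang the hood over the square rail, straddling the bar with one skirt on each side, and let go of it. Then take the screwdriver out of the wooden tool block, reach its blade down through the unit's aperture and press the recessed button fully down; finish while still gripping the screwdriver and holding the button down. Leave the unit with the green lamp, its hood and the other loose things alone.

Things in the scene. Friction and masses are not known exactly. Their poses are not given: they have to be found in the camera images.
- unit_red: the tripped interlock unit, red lamp: a grey 90 (x) x 100 (y) mm housing 48 mm tall, fixed, with an aluminium boss 28 (x) x 56 (y) mm rising to 88 mm. A 16 mm wide aperture goes straight down the boss; a white spring button (13 mm) sits 30 mm down in it. Lamp on top at x = -31 mm, robot's side. Origin: centre of the underside; z up
- red_aperture (a point): centre of the mouth of the red-lamp unit's aperture, 88 mm above the worktop; z up out of the hole. The button's top is 30 mm below it at rest, 38 mm fully down
- red_button (a joint): travel of the red-lamp unit's recessed button (m): 0 at rest, 0.008 fully down; a spring resists with 1.5 N at first and 5.5 N fully down, and pushes it up again when released
- hood_red: yellow guard hood, an upside-down U: plate 38 (x) x 60 (y) x 4 mm, two 3 mm skirts along y reaching 36 mm below it, 32 mm clear between, ends open; black grip rib on top 12 (x) x 44 (y) x 34 mm tall. 0.08 kg. Origin: centre of the plate's underside, z up; rib top at +38 mm. Sits over the red-lamp unit's boss, plate on the boss, aligned with the unit; lifts straight off
- unit_green: a second unit of the same shape with a green lamp, to be left alone: a grey 90 (x) x 100 (y) mm housing 48 mm tall, fixed, with an aluminium boss 28 (x) x 56 (y) mm rising to 88 mm. A 16 mm wide aperture goes straight down the boss; a white spring button (13 mm) sits 30 mm down in it. Lamp on top at x = -31 mm, robot's side. Origin: centre of the underside; z up
- green_button (a joint): travel of the green-lamp unit's button (m), 0 at rest
- hood_green: yellow guard hood, an upside-down U: plate 38 (x) x 60 (y) x 4 mm, two 3 mm skirts along y reaching 36 mm below it, 32 mm clear between, ends open; black grip rib on top 12 (x) x 44 (y) x 34 mm tall. 0.08 kg. Origin: centre of the plate's underside, z up; rib top at +38 mm. Sits over the green-lamp unit's boss; leave it
- rail: a hanging rail fixed to the worktop: a horizontal aluminium bar 20 x 20 mm, 180 mm long along its y axis, top at 110 mm, on two dark posts 14 mm thick at y = +-80 mm with feet 80 (x) x 30 mm. Origin: on the worktop under the middle of the bar
- rail_mid (a point): middle of the bar's top face, 110 mm above the worktop; its y axis runs along the bar, z up
- tool_block: a fixed wooden block 56 (x) x 100 (y) x 70 mm tall with three upright holes 8.4 mm wide, 66 mm deep, 30 mm apart in a row along y; the screwdriver stands in the middle one. Origin: centre of the underside
- screwdriver: screwdriver with a yellow fluted handle, 215 mm long, 0.09 kg, upright in the block's middle hole, blade down. Handle 25 to 29 mm thick, the top 96 mm; below it a collar 19 mm thick, 10 mm long, then a shank 6.4 mm thick, about 110 mm long with the blade. Its y axis points from blade to handle (up); origin 13 mm beside the axis (axis at z = +13 mm), 108 mm above the blade's end
- tip (a point): end of the screwdriver's blade, on the tool's axis (blade end 6 x 2 mm); at the start 4 mm above the worktop, inside the block
- handle_grip (a point): point on the screwdriver's axis in the upper half of the yellow handle, 188 mm above the blade's end; a good place to grip. The handle's top is 28 mm above it, its lower end 68 mm below
- grease_tin: bystander: round tin with red lid, 72 mm wide, 38 mm tall; origin under its centre
- punch_1: bystander: grey steel rivet set standing upright, 24 mm wide, 66 mm tall; origin under its centre
- rivet_cup: bystander: shallow metal cup of rivets, 110 mm wide, 36 mm tall; origin under its centre

How it is judged:
On the way, in this order (a step that is already met when the one before it is completed fails the run):
1. the red-lamp unit's hood hangs level over the rail, one skirt on each side of the bar, let go (x of hood_red in the frame of rail_mid between -0.012 and 0.012 m and y of hood_red in the frame of rail_mid between -0.08 and 0.08 m and z of hood_red in the frame of rail_mid between -0.006 and 0.006 m and angle between hood_red's own z axis and vertical below 0.2 rad and contact force between hood_red and rail above 0.2 N and contact force between the fingers and hood_red below 0.1 N and linear speed of hood_red below 0.03 m/s), for 0.3 s.
2. the gripped screwdriver's blade is inside the red-lamp unit's aperture (z of tip in the frame of red_aperture below -0.012 m and x of tip in the frame of red_aperture between -0.009 and 0.009 m and y of tip in the frame of red_aperture between -0.009 and 0.009 m and contact force between the fingers and screwdriver above 2 N), for 0.1 s.
At the end, for the whole second after the job is handed in: Through the last second: screwdriver still gripped, blade in the red-lamp unit's aperture, its button over 5.5 of 8 mm down; that unit's hood rests on the rail, released, within 12 mm across and 80 mm along from its middle, tilted under 0.2 rad; green-lamp button unpressed (all of step 1 and all of step 2 and value of joint red_button above 0.0055 m and contact force between screwdriver and unit_red above 1 N and value of joint green_button below 0.002 m); the arm keeps its last pose, push and grip.
It fails at once if the green-lamp unit's button is pressed more than 3 mm (value of joint green_button above 0.003 m).
It fails at once if the green-lamp unit's hood is moved more than 20 mm (distance of hood_green from where it was at the start of the episode above 0.02 m).
It fails at once if a bystander (tin, rivet set, rivet cup) is moved more than 40 mm (distance of any of grease_tin, punch_1, rivet_cup from where it was at the start of the episode above 0.04 m).
It also fails if it takes over 54 s, if anything falls off the work surface, if the arm or the gripper's body presses on something with over 40 N, if the wrist force passes 120 N, or if a joint passes its speed limit or range.

ROBOT

A 6-joint arm with a two-finger parallel gripper is mounted at the origin on a cart in front of the work surface, level with it; the furniture and walls round the work are solid. World frame = base frame: x ahead of the robot, y to its left, z up, the work surface at z = 0. Lengths are in m, angles in rad, forces in N, time in s.
With the tool pointing down it reaches from about 0.225 to 0.875 m from the base axis. Payload 3.4 kg.
Tool frame: the origin (TCP) lies midway between the tips of the shut fingers; the grasp point (between the pads) lies behind it (manip.grip_point_offset is the z of the grasp point in the tool frame, in m); z points along the fingers, x is the direction in which the jaws open and shut, and the axes are right-handed (so a half turn about z gives the same grasp; the last joint's range is limited). The gripper opens to 85 mm and grips with 20 to 120 N. Pads are 22 mm wide; open, the fingers measure 114 mm over their backs; the gripper's body (76 mm by 85 mm) begins 54 mm behind the grasp point. The pads swing forward as they close: fully open they stand 13 mm farther back than shut.
Start: joints at [-1.304, 0.276, 1.505, -0, 1.361, -0.121], TCP at [0.217, -0.532, 0.231] pointing down, gripper open.
Joint ranges: [-2.89, 2.89], [-0.75, 2.08], [0.22, 2.7], [-1.18, 4.32], [0.11, 2.71], [-2.7, 2.7]. Speed limits (rad/s): [2.57, 2.57, 3.14, 3.14, 3.14, 3.14].

INTERFACE

Orientations are given as a unit quaternion [w, x, y, z].
In Python, from rig import manip, eyes, recognise, regions_of, mark_of gives the robot as it stands.
- The arm moves only by the shell command python3 -m inch 'ROWS' [FORCE]. ROWS is JSON, a list of rows, each a list of 5 numbers: the gripper command: -1 is shut, 1 is fully open, values between are in proportion, then the shift along the tool's x, y, z in mm, then the turn about the tool's z in degrees. A call has 1 to 20 rows; each row shifts and turns the pose as measured when the row begins, along the tool's axes as they then stand; what a row does not reach is not made up. A row lasts 1/12 s, in which the tool goes at most 41.7 mm and 7.16 degrees, less where a joint would pass 70% of its speed; a pose out of reach is approached as far as the arm can. A call with a gripper value outside its range is refused whole. The fingers move at their own pace and stop on an object; FORCE is the grip in N (left out, the last holds). Time passes only in rows, so rows that do not move let the fingers close. It gives the time, the measured TCP pose, the force and the opening at its end, in the units of the state.
- manip.get_state(): the state, without advancing time (a new reading comes with each control period).
- eyes.get_image(name): name is "scene" or "top"; returns a dict with "frame" (384x512x3 uint8, red, green, blue), "K" (3x3 intrinsics, pixels), "rvec" (rotation vector, rad) and "tvec" (3), from world to camera coordinates, as OpenCV has them. Camera axes: x right, y down, z forward; pixel columns grow to the right and rows downward; lengths in m; the calibration is good to about 2 mm. A picture is of the moment at which its call begins. There is no depth.
- manip.sign_off(): hands the job in, once; it reports no verdict.
Trained networks look in a picture, given as the dict that the camera call returned (one of the last four; its "shot" number tells which), for a name from the list of things; names that differ only in an ending like _2 or _b are one class to them, and where a whole thing is asked for, a point or a joint stands for the part that bears it (a point fixed in the world has none). Each returns a list of dicts, best first, with "confidence" (0 to 1); they miss things now and then, are a little off and sometimes report something else, mostly with a low value. They report only what shows in the picture. A call takes as long as a camera call.
- recognise(picture, target): "bbox" ([left, top, width, height] in pixels, round what is visible of it).
- regions_of(picture, target): "mask" (384x512 bool, what is visible of it) and "bbox" ([left, top, width, height] in pixels, round what is visible of it).
- mark_of(picture, target): "point" ([row, column] in pixels: a listed point, or the origin of a listed thing).
The state is a dict: "clock": time; "qpos": joint angles; "qd": joint speeds; "effort": joint torques, N m; "position": TCP position; "ee_rot": TCP orientation; "contact_force": force on the tool from outside, world axes, zero at the start; "moment": the same for the moment, N m; "width": finger opening in m.
Only numpy, scipy, OpenCV 4.12 (cv2) and the standard library are available. Lean on these libraries where they do the work, as an engineer would, in place of code of your own. Each camera call takes 0.05 s, during which the arm holds its last target.

## Working session

There is one attempt and no reset: what is moved stays moved. The work goes in short steps, Python scripts to look and compute and a shell command to move; the robot and the scene stay as the last step left them, time stands still between calls to the robot, and variables do not carry over. Pictures are saved under pics/ and viewed, and the job is handed in when it is done.

```bash
ls; mkdir -p pics; python3 - <<'E'
from rig import manip, eyes
import cv2
print(manip.get_state(), manip.grip_point_offset)
for n in("scene","top"):
    p=eyes.get_image(n); cv2.imwrite(f"pics/{n}0.png",p["frame"][:,:,::-1]); print(n,p["K"],p["rvec"],p["tvec"])
E
```

```text
pics
{'clock': 0.0, 'qpos': array([-1.30399701e+00,  2.76579881e-01,  1.50615612e+00, -3.72187032e-05,
        1.36065477e+00, -1.21022270e-01]), 'qd': array([-0.00052372, -0.00118316, -0.00170642,  0.00089061, -0.00113368,
       -0.00036607]), 'effort': array([ 4.97236815e-04, -4.16769934e+01, -2.45805269e+01,  8.09177732e-05,
        1.12680299e-02,  7.82846257e-06]), 'position': array([ 0.2172801 , -0.53179746,  0.23043915]), 'ee_rot': array([-5.73975062e-04,  8.30114082e-01, -5.57592864e-01, -6.92233103e-04]), 'contact_force': array([-0.32447963, -0.63904603,  0.0854061 ]), 'moment': array([-0.04544593,  0.01275371, -0.00704328]), 'width': 0.0855776245979596} -0.0187
scene [[459.11894006   0.         256.5529475 ]
 [  0.         459.11894006 194.9122522 ]
 [  0.           0.           1.        ]] [ 2.30195809 -0.56168374  0.21855081] [-0.54811066  0.22686422  1.29735954]
top [[387.78140941   0.         249.50735475]
 [  0.         387.78140941 191.01942939]
 [  0.           0.           1.        ]] [ 2.13250215 -2.08646832  0.16743399] [-0.07623967  0.59330759  1.09229979]
```

View pics/scene0.png

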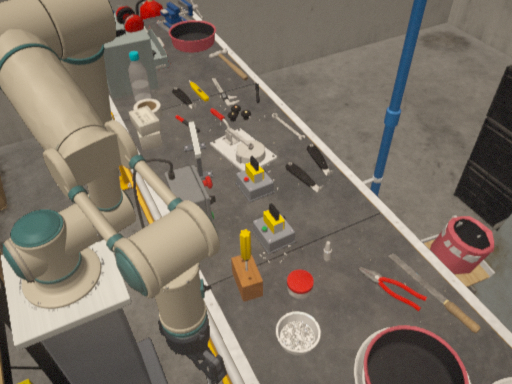

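View pics/top0.png

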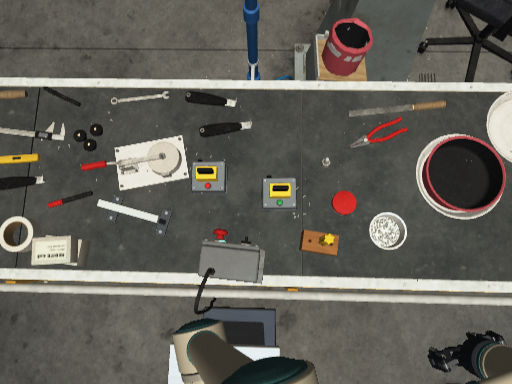

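The scene view shows the red-lamp unit at about (257,178), the green one at (275,228), the block with the screwdriver at (247,265) and the rail at (195,145). The top view has the same things at (208,177), (279,192), (320,242) and (133,211), with a grey e-stop box at (232,260). Next I measure them.

```bash
cat > h.py <<'E'
from rig import manip, eyes, recognise, regions_of, mark_of
import numpy as np, cv2
def cam(p):
    R,_=cv2.Rodrigues(np.array(p["rvec"],float)); t=np.array(p["tvec"],float).reshape(3); return np.array(p["K"]),R,t
def ray(p,uv):
    K,R,t=cam(p); d=R.T@np.linalg.solve(K,[uv[0],uv[1],1.]); return -R.T@t,d
def onz(p,uv,z):
    c,d=ray(p,uv); return c+d*(z-c[2])/d[2]
def proj(p,X):
    return cv2.projectPoints(np.array(X,float).reshape(-1,3),np.array(p["rvec"],float),np.array(p["tvec"],float),np.array(p["K"]),None)[0].reshape(-1,2)
def tri(ps,uvs):
    A=np.zeros((3,3));b=np.zeros(3)
    for p,u in zip(ps,uvs):
        c,d=ray(p,u); d=d/np.linalg.norm(d); M=np.eye(3)-np.outer(d,d);A+=M;b+=M@c
    return np.linalg.solve(A,b)
E
python3 - <<'E'
from h import *
S=eyes.get_image("scene");T=eyes.get_image("top")
H=dict(unit_red=0,red_aperture=.088,hood_red=.088,unit_green=0,hood_green=.088,rail=0,rail_mid=.11,tool_block=0,screwdriver=.112,handle_grip=.192,grease_tin=0,punch_1=0,rivet_cup=0)
for n,z in H.items():
    m=[mark_of(p,n) for p in(S,T)]
    print(n,[[ (np.round(q["point"],1).tolist(),round(q["confidence"],2)) for q in x[:3]] for x in m])
    uv=[x[0]["point"][::-1] if x else None for x in m]
    o=[np.round(onz(p,u,z),4).tolist() if u is not None else None for p,u in zip((S,T),uv)]
    if all(u is not None for u in uv): o.append(np.round(tri((S,T),uv),4).tolist())
    print("   ",o)
E
```

```text
unit_red [[([185.6, 254.4], 0.69), ([166.4, 252.9], 0.66)], [([179.6, 212.1], 0.97), ([237.9, 327.2], 0.52)]]
    [[0.6451, 0.0721, 0.0], [0.6393, 0.0564, 0.0], [0.6355, 0.0536, 0.02]]
red_aperture [[([170.8, 252.0], 0.66)], []]
    [[0.6289, 0.0546, 0.088], None]
hood_red [[([166.5, 253.6], 0.66)], [([172.0, 204.5], 0.79)]]
    [[0.6428, 0.0707, 0.088], [0.6423, 0.0679, 0.088], [0.6414, 0.0675, 0.0911]]
unit_green [[([234.5, 273.5], 0.83), ([221.0, 274.5], 0.67)], [([195.5, 277.0], 0.87)]]
    [[0.5994, -0.1455, 0.0], [0.5928, -0.1468, 0.0], [0.595, -0.1476, 0.0034]]
hood_green [[([221.4, 272.3], 0.89), ([286.3, 245.2], 0.56), ([261.1, 242.6], 0.49)], [([190.1, 277.6], 0.77)]]
    [[0.5831, -0.1651, 0.088], [0.5928, -0.1448, 0.088], [0.5961, -0.1454, 0.0622]]
rail [[([161.1, 194.8], 0.86)], [([213.1, 139.9], 0.69)]]
    [[0.5141, 0.2834, 0.0], [0.5292, 0.2759, 0.0], [0.5206, 0.2764, 0.0048]]
rail_mid [[([139.5, 195.6], 0.91)], [([211.4, 124.7], 0.75)]]
    [[0.5208, 0.2619, 0.11], [0.5193, 0.2844, 0.11], [0.5261, 0.2918, 0.0865]]
tool_block [[([285.0, 245.8], 0.55)], [([241.2, 316.6
[... 258 characters left out ...]
[0.4479, -0.2508, 0.112], [0.4522, -0.2672, -0.0115]]
handle_grip [[([240.0, 244.3], 0.78), ([259.6, 327.1], 0.72)], [([236.9, 325.5], 0.56)]]
    [[0.4471, -0.267, 0.192], [0.4545, -0.2626, 0.192], [0.4522, -0.2628, 0.1857]]
grease_tin [[([291.5, 298.9], 0.84)], [([205.6, 343.2], 0.82), ([162.4, 326.4], 0.6)]]
    [[0.5638, -0.3548, 0.0], [0.5653, -0.3494, 0.0], [0.5665, -0.351, -0.0073]]
punch_1 [[([260.0, 327.5], 0.42)], [([160.0, 324.7], 0.45), ([204.1, 342.2], 0.35)]]
    [[0.6915, -0.3018, 0.0], [0.7087, -0.2948, 0.0], [0.7055, -0.2947, -0.0134]]
rivet_cup [[([338.1, 294.8], 0.77)], [([233.2, 385.6], 0.7)]]
    [[0.4842, -0.4676, 0.0], [0.4839, -0.4745, 0.0], [0.4824, -0.4715, 0.0087]]
```

```bash
python3 - <<'E'
from h import *
S=cv2.imread("pics/scene0.png");T=cv2.imread("pics/top0.png")
f=lambda im,x,y,w,h,k:cv2.resize(im[y:y+h,x:x+w],None,fx=k,fy=k,interpolation=cv2.INTER_CUBIC)
cv2.imwrite("pics/t1.png",f(T,85,150,160,115,5))
cv2.imwrite("pics/t2.png",f(T,250,165,100,100,6))
cv2.imwrite("pics/s1.png",f(S,160,115,130,100,6))
cv2.imwrite("pics/s2.png",f(S,215,195,100,110,5))
E
```

```text
(no output)
```

View pics/t1.png

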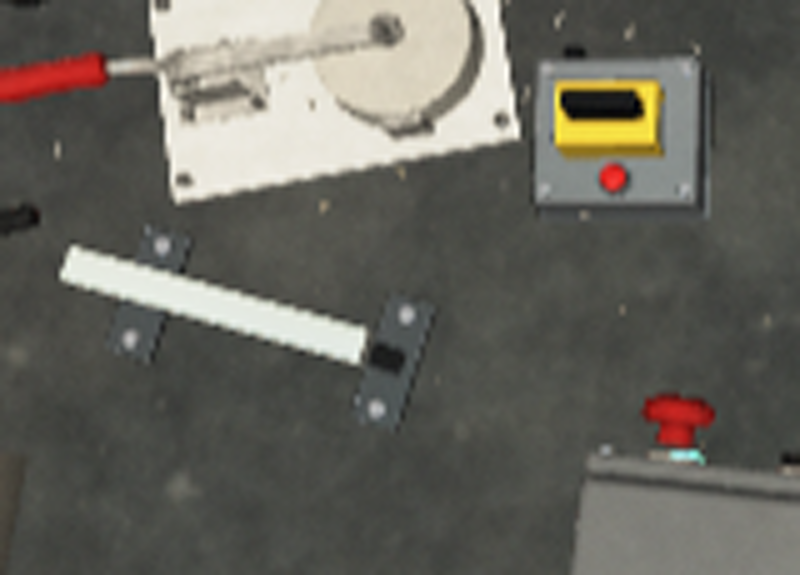

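View pics/t2.png

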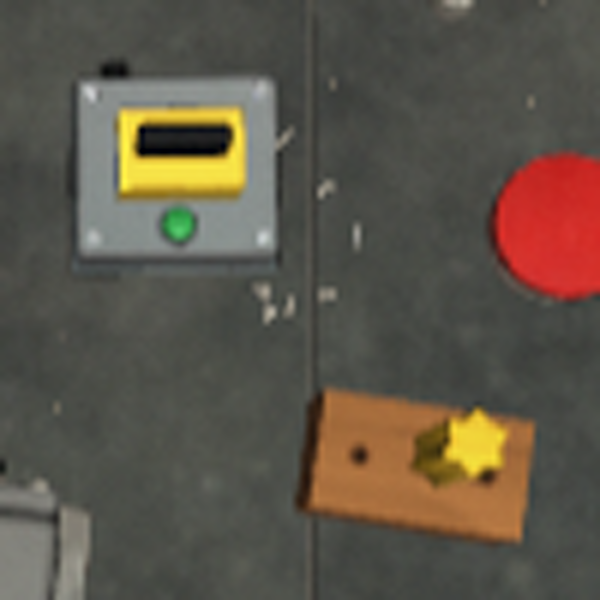

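View pics/s1.png

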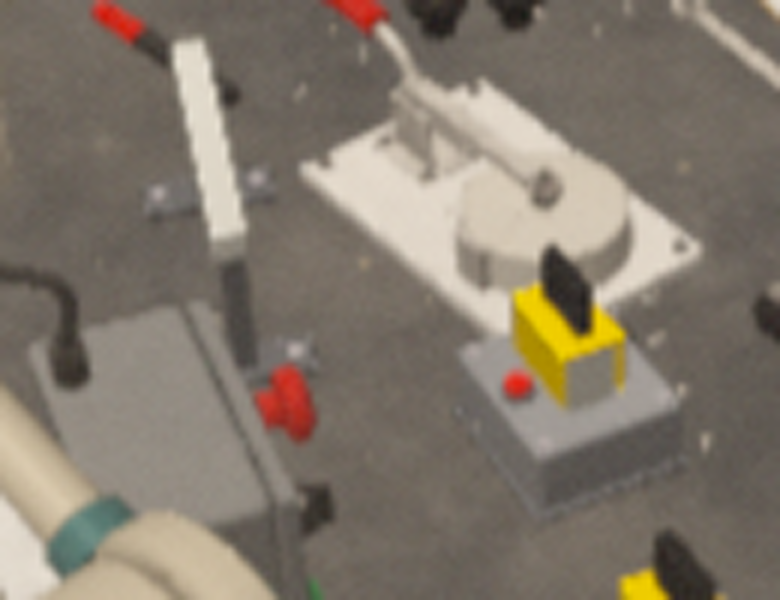

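View pics/s2.png

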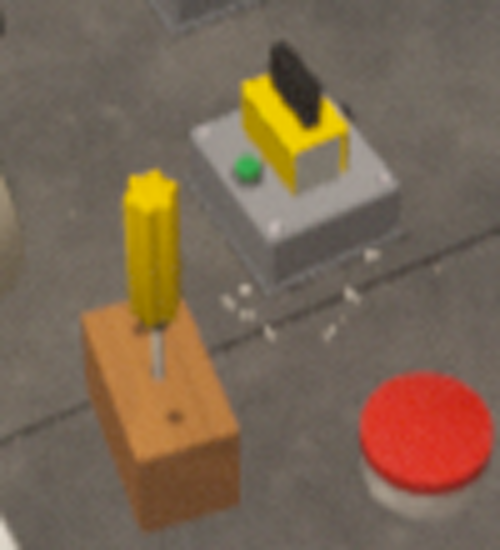

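```bash
cat > fit.py <<'E'
from h import *
from scipy.optimize import least_squares
S=eyes.get_image("scene");T=eyes.get_image("top")
def px(c,x0,y0,k): return [(c[0]+.5)/k-.5+x0,(c[1]+.5)/k-.5+y0]
def fit(obs,x0):
    def W(x,P):
        c,s=np.cos(x[2]),np.sin(x[2]); P=np.array(P); return np.c_[c*P[:,0]-s*P[:,1]+x[0],s*P[:,0]+c*P[:,1]+x[1],P[:,2]]
    r=lambda x:np.concatenate([(proj(p,W(x,[l]))[0]-u) for p,l,u in obs])
    s=least_squares(r,x0,loss='soft_l1'); print("pose",np.round(s.x,4),"res",np.round(s.fun.reshape(-1,2),1).tolist()); return s.x
t1=lambda *c:px(c,85,150,5); t2=lambda *c:px(c,250,165,6); s1=lambda *c:px(c,160,115,6); s2=lambda *c:px(c,215,195,5)
def both(n,o,x0):
    print(n)
    for k,sel in(("T",[a for a in o if a[0] is T]),("S",[a for a in o if a[0] is S]),("both",o)):
        if len(sel)>1: print(k,end=" ");fit(sel,x0)
Z=.048
both("red",[(T,(.045,.05,Z),t1(540,57)),(T,(.045,-.05,Z),t1(703,57)),(T,(-.045,-.05,Z),t1(702,204)),(T,(-.045,.05,Z),t1(536,205)),
 (T,(.019,.03,.092),t1(557,81)),(T,(.019,-.03,.092),t1(663,81)),(T,(-.019,-.03,.092),t1(660,148)),(T,(-.019,.03,.092),t1(555,148)),
 (S,(-.045,.05,Z),s1(462,352)),(S,(-.045,-.05,Z),s1(540,455)),(S,(.045,-.05,Z),s1(682,405)),(S,(-.019,.03,.092),s1(512,293)),(S,(-.019,-.03,.092),s1(566,358)),(S,(.019,-.03,.092),s1(625,338))],[.64,.065,0])
both("green",[(T,(.045,.05,Z),t2(78,78)),(T,(.045,-.05,Z),t2(277,78)),(T,(-.045,-.05,Z),t2(276,258)),(T,(-.045,.05,Z),t2(77,260)),
 (T,(.019,.03,.092),t2(118,109)),(T,(.019,-.03,.092),t2(245,109)),(T,(-.019,-.03,.092),t2(245,188)),(T,(-.019,.03,.092),t2(119,188)),
 (S,(-.045,.05,Z),s2(192,132)),(S,(-.045,-.05,Z),s2(273,238)),(S,(.045,-.05,Z),s2(400,187)),(S,(-.019,.03,.092),s2(242,83)),(S,(-.019,-.03,.092),s2(296,148)),(S,(.019,-.03,.092),s2(348,126))],[.59,-.145,0])
both("rail",[(T,(.01,.09,.11),t1(72,245)),(T,(.01,-.09,.11),t1(370,328)),(T,(-.01,-.09,.11),t1(362,362)),(T,(-.01,.09,.11),t1(60,280)),
 (S,(-.01,.09,.11),s1(173,42)),(S,(.01,.09,.11),s1(205,40)),(S,(.01,-.09,.11),s1(243,235)),(S,(-.01,-.09,.11),s1(212,242))],[.52,.28,-.2])
both("block",[(T,(.028,.05,.07),t2(322,389)),(T,(.028,-.05,.07),t2(535,423)),(T,(-.028,-.05,.07),t2(521,543)),(T,(-.028,.05,.07),t2(311,511)),(T,(0,.03,.07),t2(360,455)),
 (S,(-.028,.05,.07),s2(84,320)),(S,(.028,.05,.07),s2(182,292)),(S,(.028,-.05,.07),s2(238,432)),(S,(-.028,-.05,.07),s2(140,460)),(S,(0,-.03,.07),s2(176,417))],[.45,-.265,-.1])
print("handle top",onz(T,t2(476,443),.219),onz(S,s2(152,187),.219))
# estop box
for n,c in(("boxtopright",t1(590,458)),):print(n,onz(T,c,.1),onz(T,c,.15))
def wire(): pass
E
python3 fit.py
```

```text
red
T pose [0.6404 0.0615 0.0221] res [[-0.2, 0.4], [0.1, 0.2], [-0.1, 0.0], [-0.3, -0.1], [0.4, 0.2], [-0.3, 0.1], [0.1, -0.5], [0.4, -0.4]]
S pose [0.6422 0.0628 0.0055] res [[-0.8, -0.9], [-0.2, 0.7], [0.9, -0.2], [0.2, 0.1], [-0.4, 0.3], [0.4, -0.2]]
both pose [0.6409 0.0617 0.0198] res [[-0.3, 0.2], [0.0, 0.1], [-0.3, -0.1], [-0.4, -0.3], [0.3, 0.1], [-0.3, 0.0], [0.0, -0.6], [0.3, -0.6], [-1.2, -0.3], [-0.2, 1.1], [0.7, -0.0], [-0.2, 0.5], [-0.4, 0.6], [0.3, 0.0]]
green
T pose [ 0.5939 -0.151   0.016 ] res [[-0.3, -0.1], [0.0, -0.0], [0.6, -0.2], [-0.2, -0.6], [0.1, 0.2], [-0.1, 0.3], [0.0, 0.2], [-0.1, 0.1]]
S pose [ 0.5963 -0.1504  0.0251] res [[-0.8, -1.0], [-0.4, 0.7], [1.0, -0.8], [0.1, 0.0], [-0.4, 0.6], [0.7, 0.1]]
both pose [ 0.5946 -0.151   0.0208] res [[-0.4, -0.3], [-0.0, -0.3], [0.7, -0.5], [-0.1, -0.8], [0.0, 0.0], [-0.2, -0.0], [0.1, -0.1], [-0.1, -0.1], [-1.1, -0.7], [-0.9, 1.0], [0.6, -0.4], [-0.3, 0.3], [-0.9, 0.9], [0.3, 0.5]]
rail
T pose [ 0.5227  0.2764 -0.2429] res [[-0.1, 0.1], [0.4, -0.0], [-0.2, 0.1], [-0.1, -0.1]]
S pose [ 0.521   0.2755 -0.2604] res [[-0.1, 0.7], [0.2, 0.2], [0.4, -0.2], [-0.5, -0.5]]
both pose [ 0.5221  0.2763 -0.2494] res [[-0.0, 0.1], [0.4, 0.4], [-0.2, 0.4], [-0.0, -0.2], [-0.2, 0.5], [0.1, 0.0], [0.9, -0.5], [0.0, -0.8]]
block
T pose [ 0.4481 -0.267  -0.1288] res [[0.4, 0.4], [-0.0, 0.0], [0.1, -0.2], [-0.3, -0.3], [-0.2, 0.2]]
S pose [ 0.4494 -0.2685 -0.149 ] res [[-0.2, -0.9], [-0.2, -0.7], [0.6, 0.3], [-0.4, 0.7], [0.3, 0.2]]
both pose [ 0.4487 -0.2677 -0.1366] res [[0.7, 0.1], [0.3, -0.0], [0.2, -0.3], [-0.1, -0.7], [0.1, -0.1], [-0.7, -0.9], [-0.8, -0.8], [0.4, 0.0], [-0.5, 0.6], [0.1, 0.0]]
handle top [ 0.44897769 -0.26649     0.219     ] [ 0.45064086 -0.26553777  0.219     ]
boxtopright [0.44176758 0.06228635 0.1       ] [0.43896626 0.0548211  0.15      ]
```

```bash
cat > to.py <<'E'
import sys
from h import *
from scipy.spatial.transform import Rotation
s=manip.get_state(); q=s["ee_rot"]; R=Rotation.from_quat([q[1],q[2],q[3],q[0]]).as_matrix()
a=np.degrees(np.arctan2(R[1,0],R[0,0])); tgt=np.array([float(v) for v in sys.argv[1:4]])
print("t",round(float(s["clock"]),2),"pos",np.round(s["position"],4),"xang %.2f"%a,"tilt",np.round(R[:2,2],4),"F",np.round(s["contact_force"],1),"w %.4f"%s["width"],"q",np.round(s["qpos"],2))
d=R.T@(tgt-s["position"])*1000; print("shift mm",np.round(d,1),"len %.0f"%np.linalg.norm(d))
if len(sys.argv)>4: print("turn",round((a-float(sys.argv[4])+180)%360-180,2))
E
python3 -m inch '[[1,0,0,-6,-6.9],[1,0,0,-6,-6.9],[1,0,0,-6,-6.9],[1,0,0,-6,-6.9],[1,0,0,-6,-6.9],[1,0,0,-6,-6.9],[1,0,0,-6,-6.9],[1,0,0,-6,-6.9],[1,0,0,-6,-6.9],[1,0,0,-6,-6.9]]'; python3 to.py 0.641 0.0617 0.25 1.15
```

```text
clock: 2.43
position: [0.2171, -0.5312, 0.2919]
ee_rot: [-0.002, 0.999, 0.033, -0.001]
contact_force: [0.3, -0.2, -0.1]
width: 0.0857
t 2.43 pos [ 0.2171 -0.5312  0.2919] xang 3.78 tilt [-0.0012  0.0044] F [ 0.3 -0.2 -0.1] w 0.0857 q [-1.3   0.25  1.39 -0.    1.5  -1.37]
shift mm [ 462.1 -563.5   44.1] len 730
turn 2.63
```

```bash
python3 -m inch '[[1,22,-27,0,0],[1,22,-27,0,0],[1,22,-27,0,0],[1,22,-27,0,0],[1,22,-27,0,0],[1,22,-27,0,0],[1,22,-27,0,0],[1,22,-27,0,0],[1,22,-27,0,0],[1,22,-27,0,0],[1,22,-27,0,0],[1,22,-27,0,0],[1,22,-27,2,0],[1,22,-27,2,0],[1,22,-27,2,0],[1,22,-27,2,0],[1,22,-27,2,0],[1,22,-27,2,0],[1,22,-27,2,0],[1,22,-27,2,0]]'; python3 to.py 0.641 0.0617 0.25 1.15
```

```text
clock: 4.1
position: [0.6347, 0.0552, 0.277]
ee_rot: [0.004, 1.0, 0.029, 0.003]
contact_force: [0.7, 0.1, 0.3]
width: 0.0856
t 4.1 pos [0.6347 0.0552 0.277 ] xang 3.36 tilt [ 0.0059 -0.008 ] F [0.7 0.1 0.3] w 0.0856 q [-0.02  0.35  1.29 -0.01  1.5  -0.08]
shift mm [ 6.5 -6.3 27. ] len 28
turn 2.21
```

```bash
python3 -m inch '[[0.2,7,-6,20,2],[0.2,0,0,20,0],[0.2,0,0,20,0],[0.2,0,0,10,0],[0.2,0,0,0,0],[0.2,0,0,0,0]]' 40; python3 to.py 0.641 0.0617 0.098 1.15
```

```text
clock: 4.6
position: [0.6479, 0.0714, 0.2029]
ee_rot: [0.002, 1.0, 0.016, 0.005]
contact_force: [0.0, -0.6, 1.3]
width: 0.0511
t 4.6 pos [0.6479 0.0714 0.2029] xang 1.86 tilt [ 0.0099 -0.0038] F [ 0.  -0.6  1.3] w 0.0511 q [ 0.01  0.4   1.38 -0.    1.35 -0.03]
shift mm [ -8.2   9.  104.9] len 106
turn 0.71
```

```bash
python3 -m inch '[[0.2,-4,4,15,0.7],[0.2,-4,4,15,0],[0.2,0,0,15,0],[0.2,0,0,15,0],[0.2,0,0,0,0],[0.2,0,0,0,0]]'; python3 to.py 0.641 0.0617 0.098 1.15
```

```text
clock: 5.1
position: [0.6452, 0.0599, 0.1506]
ee_rot: [0.002, 1.0, 0.008, 0.013]
contact_force: [-0.6, 0.5, -0.0]
width: 0.0513
t 5.1 pos [0.6452 0.0599 0.1506] xang 0.93 tilt [ 0.0251 -0.0045] F [-0.6  0.5 -0. ] w 0.0513 q [-0.01  0.42  1.49 -0.    1.21 -0.03]
shift mm [-5.5 -2.1 52.4] len 53
turn -0.22
```

```bash
python3 -m inch '[[0.2,0,0,0,0],[0.2,0,0,0,0],[0.2,0,0,0,0],[0.2,0,0,0,0]]';python3 to.py 0.641 0.0617 0.098 1.15;  python3 -m inch '[[0.2,-4,-2,5,0],[0.2,0,0,5,0],[0.2,0,0,5,0],[0.2,0,0,5,0],[0.2,0,0,5,0],[0.2,0,0,0,0]]'; python3 to.py 0.641 0.0617 0.098 1.15
```

```text
clock: 5.43
position: [0.6479, 0.0593, 0.1561]
ee_rot: [0.002, 1.0, 0.008, 0.017]
contact_force: [-0.1, 0.4, 0.5]
width: 0.051
t 5.43 pos [0.6479 0.0593 0.1561] xang 0.88 tilt [ 0.0335 -0.0047] F [-0.1  0.4  0.5] w 0.0510 q [-0.01  0.42  1.48 -0.    1.21 -0.03]
shift mm [-8.8 -2.8 57.9] len 59
turn -0.27
clock: 5.93
position: [0.6447, 0.0617, 0.1297]
ee_rot: [0.002, 1.0, 0.008, 0.018]
contact_force: [-0.2, 0.2, -0.4]
width: 0.0513
t 5.93 pos [0.6447 0.0617 0.1297] xang 0.92 tilt [ 0.0354 -0.0046] F [-0.2  0.2 -0.4] w 0.0513 q [-0.01  0.43  1.52 -0.    1.15 -0.02]
shift mm [-4.8 -0.2 31.6] len 32
turn -0.23
```

```bash
python3 -m inch '[[0.2,-2,0,5,0],[0.2,-2,0,6,0],[0.2,-1,0,6,0],[0.2,0,0,6,0],[0.2,0,0,5,0],[0.2,0,0,2,0],[0.2,0,0,1,0]]'; python3 to.py 0.641 0.0617 0.098 1.15
```

```text
clock: 6.52
position: [0.6397, 0.0614, 0.0939]
ee_rot: [0.002, 1.0, 0.008, 0.016]
contact_force: [-0.5, 0.4, -1.2]
width: 0.0515
t 6.52 pos [0.6397 0.0614 0.0939] xang 0.91 tilt [ 0.033  -0.0046] F [-0.5  0.4 -1.2] w 0.0515 q [-0.01  0.46  1.58 -0.    1.07 -0.02]
shift mm [ 1.4 -0.3 -4.1] len 4
turn -0.24
```

```bash
python3 -m inch '[[0.2,1,0,-3,0],[0.2,0,0,-1,0],[-0.2,0,0,0,0],[-0.4,0,0,0,0]]' 40; python3 to.py 0.641 0.0617 0.099 1.15; python3 - <<'E'
from h import *
for n in("scene","top"):
    p=eyes.get_image(n);cv2.imwrite(f"pics/{n}1.png",p["frame"][:,:,::-1])
S=cv2.imread("pics/scene1.png")[100:240,180:340];T=cv2.imread("pics/top1.png")[110:230,130:290]
cv2.imwrite("pics/c1.png",np.hstack([cv2.resize(S,(400,350),interpolation=2),cv2.resize(T,(400,350),interpolation=2)]))
E
```

```text
clock: 6.85
position: [0.6413, 0.0614, 0.0985]
ee_rot: [0.002, 1.0, 0.008, 0.017]
contact_force: [0.8, -0.4, 0.0]
width: 0.028
t 6.85 pos [0.6413 0.0614 0.0985] xang 0.91 tilt [ 0.0338 -0.0046] F [ 0.8 -0.4  0. ] w 0.0280 q [-0.01  0.46  1.57 -0.    1.08 -0.02]
shift mm [-0.2 -0.3 -0.6] len 1
turn -0.24
```

View pics/c1.png

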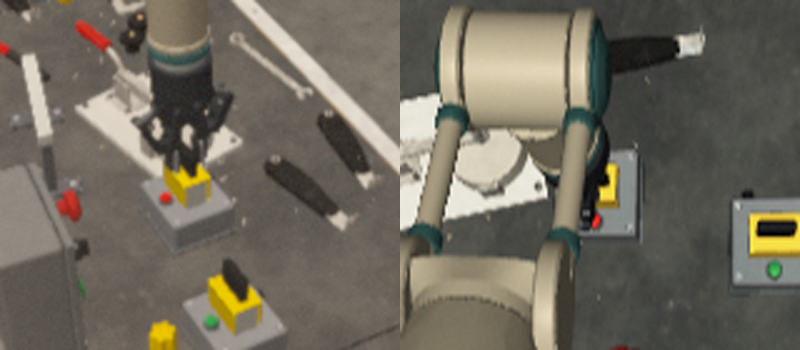

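The fingers stand either side of the rib, at about (180,155) in the left half. Now I close and lift.

```bash
python3 -m inch '[[-1,0,0,0,0],[-1,0,0,0,0],[-1,0,0,0,0],[-1,0,0,0,0],[-1,0,0,0,0],[-1,0,0,0,0]]' 40; python3 to.py 0.641 0.0617 0.18; python3 -m inch '[[-1,0,0,-4,0],[-1,0,0,-6,0],[-1,0,0,-6,0],[-1,0,0,-6,0],[-1,0,0,-6,0]]'; python3 to.py 0.641 0.0617 0.19
```

```text
clock: 7.45
position: [0.6413, 0.0614, 0.0987]
ee_rot: [0.002, 1.0, 0.008, 0.017]
contact_force: [0.4, -0.0, -0.7]
width: 0.0111
t 7.45 pos [0.6413 0.0614 0.0987] xang 0.91 tilt [ 0.0345 -0.0046] F [ 0.4 -0.  -0.7] w 0.0111 q [-0.01  0.45  1.57 -0.    1.08 -0.02]
shift mm [  2.5   0.1 -81.2] len 81
clock: 7.87
position: [0.6391, 0.0616, 0.1274]
ee_rot: [0.002, 1.0, 0.008, 0.015]
contact_force: [-0.1, 0.3, -0.6]
width: 0.0114
t 7.87 pos [0.6391 0.0616 0.1274] xang 0.91 tilt [ 0.0307 -0.0046] F [-0.1  0.3 -0.6] w 0.0114 q [-0.01  0.43  1.54 -0.    1.15 -0.02]
shift mm [  3.8   0.2 -62.5] len 63
```

```bash
python3 -m inch '[[-1,0,0,-6,0],[-1,0,0,-8,0],[-1,0,0,-10,0],[-1,0,0,-10,0],[-1,0,0,-10,0],[-1,0,0,-10,0],[-1,0,0,-6,0],[-1,0,0,-3,0]]'; python3 to.py 0.522 0.276 0.2 -14.2
```

```text
clock: 8.53
position: [0.6376, 0.0619, 0.2005]
ee_rot: [0.002, 1.0, 0.008, 0.018]
contact_force: [-0.0, 0.3, -0.8]
width: 0.0113
t 8.53 pos [0.6376 0.0619 0.2005] xang 0.91 tilt [ 0.0353 -0.0046] F [-0.   0.3 -0.8] w 0.0113 q [-0.01  0.37  1.44 -0.    1.3  -0.02]
shift mm [-112.1 -215.9   -4.6] len 243
turn 15.11
```

```bash
python3 -m inch '[[-1,-4,-8,0,0],[-1,-8,-15,0,0],[-1,-8,-15,0,0],[-1,-8,-15,0,0],[-1,-8,-15,0,0],[-1,-8,-15,0,0],[-1,-8,-15,0,0],[-1,-8,-15,0,0],[-1,-8,-15,0,0],[-1,-8,-15,0,0],[-1,-8,-15,0,0],[-1,-8,-15,0,0],[-1,-8,-15,0,0],[-1,-6,-12,0,0],[-1,-3,-6,0,0],[-1,-1,-2,0,0],[-1,0,0,0,0]]'; python3 to.py 0.522 0.276 0.2 -14.2
```

```text
clock: 9.95
position: [0.5078, 0.2833, 0.1892]
ee_rot: [0.002, 1.0, 0.008, 0.009]
contact_force: [-0.2, 0.4, -1.2]
width: 0.0114
t 9.95 pos [0.5078 0.2833 0.1892] xang 0.89 tilt [ 0.0179 -0.0044] F [-0.2  0.4 -1.2] w 0.0114 q [ 0.4   0.3   1.57 -0.01  1.25  0.38]
shift mm [ 14.3   7.6 -10.5] len 19
turn 15.09
```

```bash
python3 -m inch '[[-1,3,2,-2,2],[-1,3,2,-2,3],[-1,3,2,-2,3],[-1,2,1,-2,3],[-1,1,1,-1,2],[-1,0,0,0,1],[-1,0,0,0,0]]'; python3 to.py 0.522 0.276 0.18 -14.2;python3 - <<'E'
from h import *
for n in("scene","top"):
    p=eyes.get_image(n);cv2.imwrite(f"pics/{n}2.png",p["frame"][:,:,::-1])
S=cv2.imread("pics/scene2.png")[60:200,130:290];T=cv2.imread("pics/top2.png")[130:250,60:220]
cv2.imwrite("pics/c2.png",np.hstack([cv2.resize(S,(400,350),interpolation=2),cv2.resize(T,(400,350),interpolation=2)]))
E
```

```text
clock: 10.53
position: [0.521, 0.2698, 0.1975]
ee_rot: [0.003, 0.993, -0.122, 0.009]
contact_force: [-0.7, 0.4, -0.9]
width: 0.0114
t 10.53 pos [0.521  0.2698 0.1975] xang -13.99 tilt [ 0.0166 -0.0086] F [-0.7  0.4 -0.9] w 0.0114 q [ 0.37  0.31  1.54 -0.01  1.28  0.62]
shift mm [-0.9 -6.3 17.4] len 19
turn 0.21
```

View pics/c2.png

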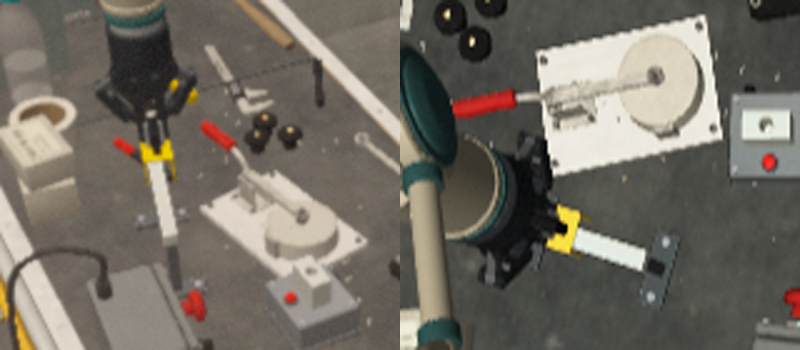

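```bash
python3 -m inch '[[-1,0,-2,4,0],[-1,0,-2,5,0],[-1,0,0,5,0],[-1,0,0,5,0],[-1,0,0,5,0],[-1,0,0,4,0],[-1,0,0,2,0],[-1,0,0,1,0],[-1,0,0,0,0]]'; python3 to.py 0.522 0.276 0.121 -14.2
```

```text
clock: 11.38
position: [0.5211, 0.2739, 0.1613]
ee_rot: [0.004, 0.993, -0.12, 0.007]
contact_force: [0.1, -0.1, -1.2]
width: 0.0112
t 11.38 pos [0.5211 0.2739 0.1613] xang -13.80 tilt [ 0.0132 -0.0098] F [ 0.1 -0.1 -1.2] w 0.0112 q [ 0.37  0.34  1.59 -0.01  1.2   0.62]
shift mm [-0.3 -2.5 40.3] len 40
turn 0.4
```

```bash
python3 -m inch '[[-1,0,0,4,0],[-1,0,0,5,0],[-1,0,0,5,0],[-1,0,0,5,0],[-1,0,0,5,0],[-1,0,0,4,0],[-1,0,0,3,0],[-1,0,0,1,0],[-1,0,0,0,0]]'; python3 to.py 0.522 0.276 0.121 -14.2
```

```text
clock: 12.13
position: [0.5218, 0.2735, 0.126]
ee_rot: [0.004, 0.993, -0.12, 0.007]
contact_force: [0.5, -0.1, -0.3]
width: 0.0115
t 12.13 pos [0.5218 0.2735 0.126 ] xang -13.80 tilt [ 0.0137 -0.0096] F [ 0.5 -0.1 -0.3] w 0.0115 q [ 0.37  0.37  1.64 -0.02  1.12  0.62]
shift mm [-0.5 -2.5  5. ] len 6
turn 0.4
```

```bash
python3 -m inch '[[-1,0,0,2,0],[-1,0,0,2,0],[-1,0,0,2,0],[-1,0,0,1,0],[-1,0,0,0,0]]'; python3 to.py 0.522 0.276 0.121 -14.2;python3 - <<'E'
from h import *
for n in("scene","top"):
    p=eyes.get_image(n);cv2.imwrite(f"pics/{n}3.png",p["frame"][:,:,::-1])
S=cv2.imread("pics/scene3.png")[60:200,130:290];T=cv2.imread("pics/top3.png")[130:250,60:220]
cv2.imwrite("pics/c3.png",np.hstack([cv2.resize(S,(400,350),interpolation=2),cv2.resize(T,(400,350),interpolation=2)]))
E
```

```text
clock: 12.55
position: [0.5227, 0.2738, 0.1208]
ee_rot: [0.003, 0.993, -0.12, 0.009]
contact_force: [0.5, -0.0, -0.8]
width: 0.0109
t 12.55 pos [0.5227 0.2738 0.1208] xang -13.80 tilt [ 0.0161 -0.0087] F [ 0.5 -0.  -0.8] w 0.0109 q [ 0.37  0.37  1.65 -0.02  1.11  0.62]
shift mm [-1.2 -2.  -0.2] len 2
turn 0.4
```

View pics/c3.png

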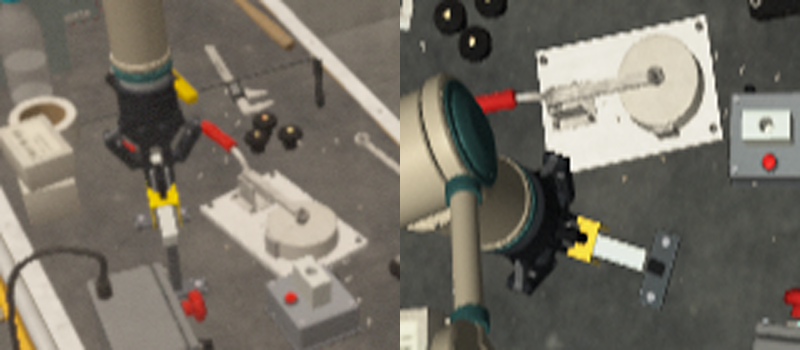

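The hood straddles the bar at about (163,205) in the left half. I lower it to contact and release.

```bash
python3 -m inch '[[-1,0,0,2,0],[-1,0,0,1,0],[-1,0,0,1,0]]'; python3 to.py 0.522 0.276 0.121 -14.2; python3 -m inch '[[-0.6,0,0,0,0],[-0.4,0,0,0,0],[-0.2,0,0,0,0],[-0.2,0,0,0,0],[-0.2,0,0,0,0],[-0.2,0,0,0,0]]';python3 to.py 0.522 0.276 0.121 -14.2
```

```text
clock: 12.9
position: [0.5229, 0.2738, 0.1204]
ee_rot: [0.003, 0.993, -0.12, 0.009]
contact_force: [-1.9, -0.5, 6.0]
width: 0.0113
t 12.9 pos [0.5229 0.2738 0.1204] xang -13.80 tilt [ 0.0181 -0.008 ] F [-1.9 -0.5  6. ] w 0.0113 q [ 0.37  0.37  1.65 -0.02  1.1   0.62]
shift mm [-1.4 -1.9 -0.6] len 2
turn 0.4
clock: 13.4
position: [0.5235, 0.274, 0.1198]
ee_rot: [0.003, 0.993, -0.12, 0.01]
contact_force: [0.3, -0.3, -0.7]
width: 0.0342
t 13.4 pos [0.5235 0.274  0.1198] xang -13.80 tilt [ 0.0191 -0.0076] F [ 0.3 -0.3 -0.7] w 0.0342 q [ 0.37  0.37  1.65 -0.02  1.1   0.62]
shift mm [-1.9 -1.5 -1.2] len 3
turn 0.4
```

```bash
python3 -m inch '[[-0.2,0,0,-4,0],[-0.2,0,0,-6,0],[-0.2,0,0,-8,0],[-0.2,0,0,-10,0],[-0.2,0,0,-12,0],[0.2,0,0,-14,0],[0.2,0,0,-14,0],[0.2,0,0,-14,0],[0.2,0,0,-14,0],[0.2,0,0,-14,0],[0.2,0,0,-14,0],[0.2,0,0,-14,0],[0.2,0,0,-14,0],[0.2,0,0,-14,0],[0.2,0,0,-14,0],[0.2,0,0,-14,0],[0.2,0,0,-10,0],[0.2,0,0,-5,0],[0.2,0,0,-2,0]]';python3 to.py 0.449 -0.267 0.33;python3 - <<'E'
from h import *
for n in("scene","top"):
    p=eyes.get_image(n);cv2.imwrite(f"pics/{n}4.png",p["frame"][:,:,::-1])
S=cv2.imread("pics/scene4.png")[60:200,130:290];T=cv2.imread("pics/top4.png")[130:250,90:250]
cv2.imwrite("pics/c4.png",np.hstack([cv2.resize(S,(400,350),interpolation=2),cv2.resize(T,(400,350),interpolation=2)]))
E
```

```text
clock: 14.98
position: [0.518, 0.2756, 0.3611]
ee_rot: [-0.002, 0.993, -0.12, 0.018]
contact_force: [0.4, 0.2, -0.1]
width: 0.0513
t 14.98 pos [0.518  0.2756 0.3611] xang -13.80 tilt [ 0.0364 -0.0006] F [ 0.4  0.2 -0.1] w 0.0513 q [ 0.38  0.23  1.25 -0.01  1.62  0.62]
shift mm [ 61.2 543.7  28.8] len 548
```

View pics/c4.png

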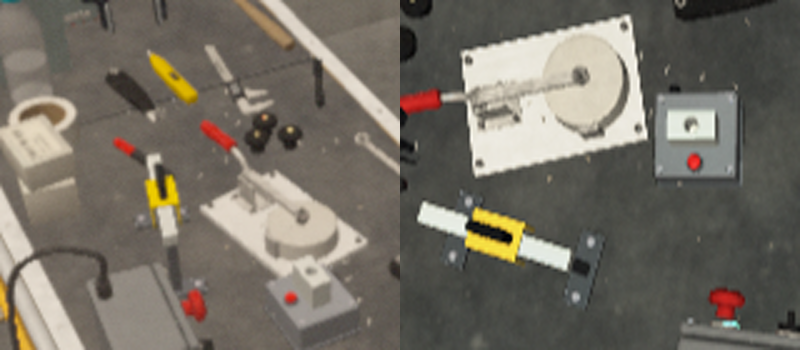

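The hood hangs over the bar at about (495,233) in the right half and sits level. Next, the screwdriver.

```bash
python3 -m inch '[[0.2,2,14,0,0],[0.2,3,26,0,0],[0.2,3,28,0,0],[0.2,3,28,0,0],[0.2,3,28,0,0],[0.2,3,28,0,0],[0.2,3,28,0,0],[0.2,3,28,0,0],[0.2,3,28,0,0],[0.2,3,28,0,0],[0.2,3,28,0,0],[0.2,3,28,0,0],[0.2,3,28,0,0],[0.2,3,28,0,0],[0.2,3,28,0,0],[0.2,3,28,0,0],[0.2,3,26,0,0],[0.2,2,16,0,0],[0.2,0,6,0,0],[0.2,0,2,0,0]]';python3 to.py 0.449 -0.267 0.26;python3 - <<'E'
from h import *
T=cv2.imread("pics/top4.png");cv2.imwrite("pics/c5.png",cv2.resize(T[155:205,185:235],None,fx=12,fy=12,interpolation=2))
S=cv2.imread("pics/scene4.png");cv2.imwrite("pics/c6.png",cv2.resize(S[150:200,230:280],None,fx=12,fy=12,interpolation=2))
E
```

```text
clock: 16.75
position: [0.4292, -0.2385, 0.3403]
ee_rot: [0.003, 0.993, -0.121, -0.004]
contact_force: [0.8, 0.6, 0.4]
width: 0.0515
t 16.75 pos [ 0.4292 -0.2385  0.3403] xang -13.94 tilt [-0.0077 -0.0043] F [0.8 0.6 0.4] w 0.0515 q [-0.64  0.11  1.46 -0.01  1.58 -0.4 ]
shift mm [26.6 22.4 80.2] len 87
```

View pics/c5.png

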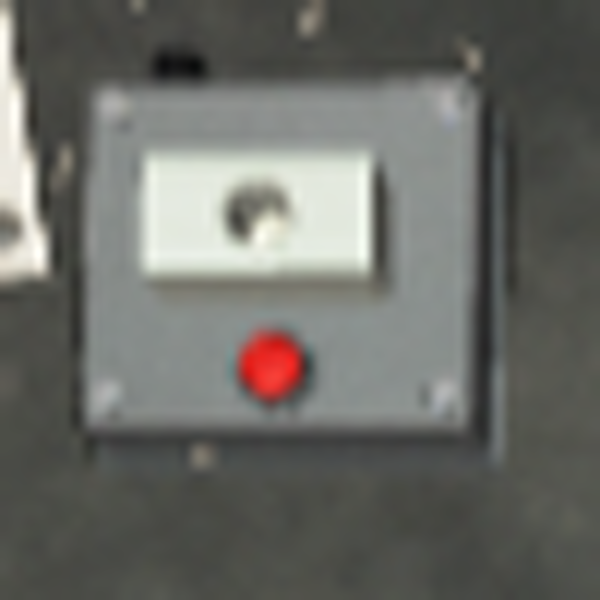

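View pics/c6.png

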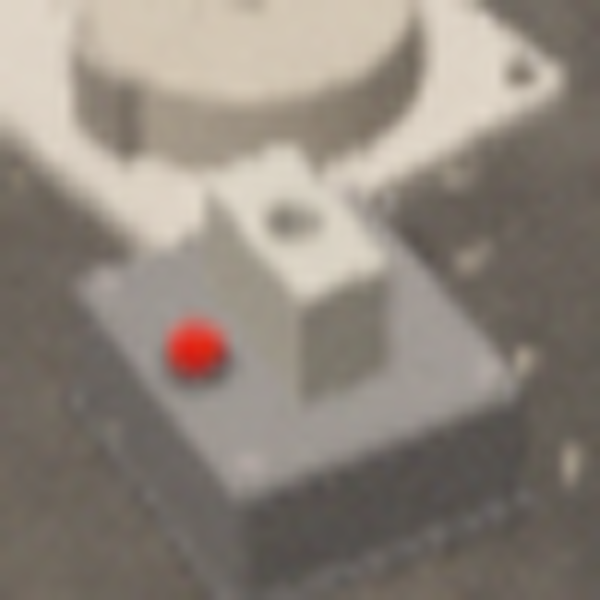

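```bash
python3 - <<'E'
from h import *
S=eyes.get_image("scene");T=eyes.get_image("top")
a=[253.96,167.9];b=[205.87,172.3]
print(onz(S,a,.088),onz(T,b,.088),tri((S,T),(a,b)))
E
python3 -m inch '[[0.2,3,3,0,0],[0.2,5,5,3,0],[0.2,6,5,5,0],[0.2,5,4,5,0],[0.2,4,3,3,0],[0.2,2,1,2,0],[0.2,0,0,1,0],[0.2,0,0,0,0]]';python3 to.py 0.4495 -0.2665 0.26
```

```text
[0.64076707 0.06410272 0.088     ] [0.64149477 0.06390761 0.088     ] [0.64111255 0.06399145 0.08807373]
clock: 17.52
position: [0.4523, -0.2614, 0.3188]
ee_rot: [0.001, 0.993, -0.117, -0.003]
contact_force: [-0.2, 0.6, -0.3]
width: 0.0513
t 17.52 pos [ 0.4523 -0.2614  0.3188] xang -13.43 tilt [-0.007  -0.0015] F [-0.2  0.6 -0.3] w 0.0513 q [-0.65  0.16  1.44 -0.01  1.54 -0.42]
shift mm [-1.2  5.5 58.8] len 59
```

```bash
python3 -m inch '[[0.2,0,2,4,0],[0.2,-1,2,8,0],[0.2,0,1,10,0],[0.2,0,0,10,0],[0.2,0,0,10,0],[0.2,0,0,10,0],[0.2,0,0,8,0],[0.2,0,0,4,0],[0.2,0,0,2,0],[0.2,0,0,0,0]]';python3 to.py 0.4495 -0.2665 0.173;python3 - <<'E'
from h import *
for n in("scene","top"):
    p=eyes.get_image(n);cv2.imwrite(f"pics/{n}7.png",p["frame"][:,:,::-1])
S=cv2.imread("pics/scene7.png")[180:320,180:340];T=cv2.imread("pics/top7.png")[180:300,250:410]
cv2.imwrite("pics/c7.png",np.hstack([cv2.resize(S,(400,350),interpolation=2),cv2.resize(T,(400,350),interpolation=2)]))
E
```

```text
clock: 18.35
position: [0.447, -0.2655, 0.2451]
ee_rot: [0.0, 0.993, -0.117, -0.005]
contact_force: [-0.2, -0.4, 0.4]
width: 0.0514
t 18.35 pos [ 0.447  -0.2655  0.2451] xang -13.46 tilt [-0.0094  0.0001] F [-0.2 -0.4  0.4] w 0.0514 q [-0.67  0.19  1.59 -0.01  1.37 -0.43]
shift mm [ 3.3  0.2 72.1] len 72
```

View pics/c7.png

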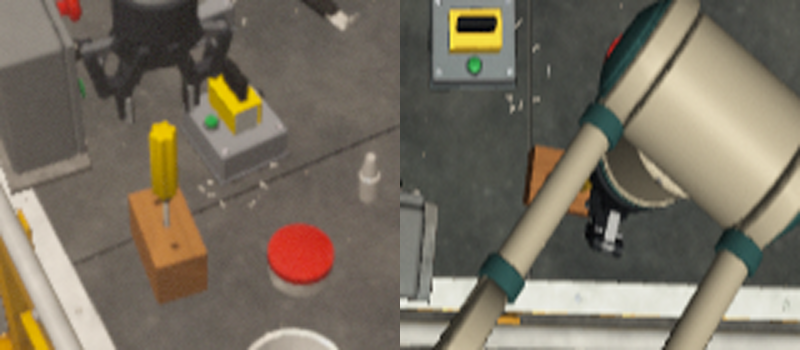

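The jaws straddle the handle, with its top at about (162,128) in the left half. I go down.

```bash
python3 -m inch '[[0.2,1,0,4,0],[0.2,1,0,6,0],[0.2,1,0,8,0],[0.2,0,0,8,0],[0.2,0,0,8,0],[0.2,0,0,8,0],[0.2,0,0,8,0],[0.2,0,0,8,0],[0.2,0,0,5,0],[0.2,0,0,2,0],[0.2,0,0,0,0]]';python3 to.py 0.4495 -0.2665 0.173
```

```text
clock: 19.37
position: [0.4506, -0.2669, 0.1743]
ee_rot: [0.001, 0.993, -0.117, -0.004]
contact_force: [1.0, -0.7, -0.5]
width: 0.0513
t 19.37 pos [ 0.4506 -0.2669  0.1743] xang -13.45 tilt [-0.0073 -0.0014] F [ 1.  -0.7 -0.5] w 0.0513 q [-0.66  0.24  1.7  -0.01  1.2  -0.43]
shift mm [-1.2 -0.1  1.3] len 2
```

```bash
python3 -m inch '[[-0.2,0,0,0,0],[-0.4,0,0,0,0],[-1,0,0,0,0],[-1,0,0,0,0],[-1,0,0,0,0],[-1,0,0,0,0]]' 60;python3 to.py 0.4495 -0.2665 0.173; python3 -m inch '[[-1,0,0,-3,0],[-1,0,0,-5,0],[-1,0,0,-5,0],[-1,0,0,-5,0],[-1,0,0,-5,0],[-1,0,0,-3,0]]';python3 to.py 0.4495 -0.2665 0.27
```

```text
clock: 19.87
position: [0.4512, -0.2674, 0.1753]
ee_rot: [0.002, 0.993, -0.117, -0.003]
contact_force: [0.5, -0.1, -0.9]
width: 0.027
t 19.87 pos [ 0.4512 -0.2674  0.1753] xang -13.45 tilt [-0.0057 -0.0029] F [ 0.5 -0.1 -0.9] w 0.0270 q [-0.66  0.24  1.7  -0.01  1.2  -0.43]
shift mm [-1.8 -0.5  2.3] len 3
clock: 20.37
position: [0.4513, -0.2673, 0.2039]
ee_rot: [0.002, 0.993, -0.117, -0.003]
contact_force: [-0.7, 0.0, -0.9]
width: 0.0266
t 20.37 pos [ 0.4513 -0.2673  0.2039] xang -13.45 tilt [-0.0056 -0.0028] F [-0.7  0.  -0.9] w 0.0266 q [-0.66  0.22  1.65 -0.01  1.27 -0.43]
shift mm [ -2.3  -0.1 -66.1] len 66
```

```bash
python3 -m inch '[[-1,0,0,-4,0],[-1,0,0,-8,0],[-1,0,0,-10,0],[-1,0,0,-10,0],[-1,0,0,-10,0],[-1,0,0,-10,0],[-1,0,0,-10,0],[-1,0,0,-10,0],[-1,0,0,-10,0],[-1,0,0,-10,0],[-1,0,0,-10,0],[-1,0,0,-10,0],[-1,0,0,-10,0],[-1,0,0,-7,0],[-1,0,0,-4,0],[-1,0,0,-2,0],[-1,0,0,0,0]]';python3 to.py 0.6411 0.064 0.345
```

```text
clock: 21.78
position: [0.4521, -0.2667, 0.3589]
ee_rot: [0.004, 0.993, -0.117, 0.002]
contact_force: [0.3, -0.2, -1.7]
width: 0.0268
t 21.78 pos [ 0.4521 -0.2667  0.3589] xang -13.44 tilt [ 0.0025 -0.0089] F [ 0.3 -0.2 -1.7] w 0.0268 q [-0.66  0.15  1.36 -0.01  1.62 -0.43]
shift mm [ 106.9 -365.7   11.4] len 381
```

```bash
python3 -m inch '[[-1,2,-6,0,0],[-1,4,-12,0,0],[-1,6,-20,0,0],[-1,6,-22,0,0],[-1,6,-22,0,0],[-1,6,-22,0,0],[-1,6,-22,0,0],[-1,6,-22,0,0],[-1,6,-22,0,0],[-1,6,-22,0,0],[-1,6,-22,0,0],[-1,6,-22,0,0],[-1,6,-22,0,0],[-1,6,-22,0,0],[-1,6,-22,0,0],[-1,6,-20,0,0],[-1,5,-15,0,0],[-1,3,-10,0,0],[-1,2,-5,0,0],[-1,0,-1,0,0]]';python3 to.py 0.6411 0.064 0.345
```

```text
clock: 23.45
position: [0.6376, 0.0926, 0.3412]
ee_rot: [-0.002, 0.994, -0.113, -0.012]
contact_force: [0.1, -0.2, -1.6]
width: 0.0268
t 23.45 pos [0.6376 0.0926 0.3412] xang -12.99 tilt [-0.023  0.007] F [ 0.1 -0.2 -1.6] w 0.0268 q [0.03 0.36 1.11 0.01 1.69 0.26]
shift mm [ 9.7 27.1 -4.1] len 29
```

```bash
python3 -m inch '[[-1,2,4,0,0],[-1,3,6,0,0],[-1,3,7,0,0],[-1,2,6,0,0],[-1,1,4,0,0],[-1,0,2,0,0],[-1,0,0,0,0],[-1,0,0,0,0]]';python3 to.py 0.6451 0.063 0.345
python3 - <<'E'
from h import *
P={}
for n in("scene","top"):
    p=eyes.get_image(n);P[n]=p;cv2.imwrite(f"pics/{n}8.png",p["frame"][:,:,::-1])
    for t in("tip","handle_grip"):print(n,t,[(np.round(q["point"],1).tolist(),round(q["confidence"],2)) for q in mark_of(p,t)])
S=cv2.imread("pics/scene8.png")[60:200,170:330];T=cv2.imread("pics/top8.png")[110:230,130:290]
cv2.imwrite("pics/c8.png",np.hstack([cv2.resize(S,(400,350),interpolation=2),cv2.resize(T,(400,350),interpolation=2)]))
E
```

```text
clock: 24.12
position: [0.6404, 0.0532, 0.3415]
ee_rot: [-0.001, 0.993, -0.116, -0.012]
contact_force: [0.5, -0.1, -0.2]
width: 0.0268
t 24.12 pos [0.6404 0.0532 0.3415] xang -13.38 tilt [-0.0243  0.0041] F [ 0.5 -0.1 -0.2] w 0.0268 q [-0.03  0.36  1.11  0.    1.69  0.21]
shift mm [  2.3 -10.6  -3.6] len 11
scene tip [([147.9, 252.8], 0.81)]
scene handle_grip [([97.0, 254.3], 0.68)]
top tip [([168.6, 206.5], 0.48)]
top handle_grip [([142.6, 194.2], 0.44), ([197.4, 275.8], 0.38)]
```

View pics/c8.png

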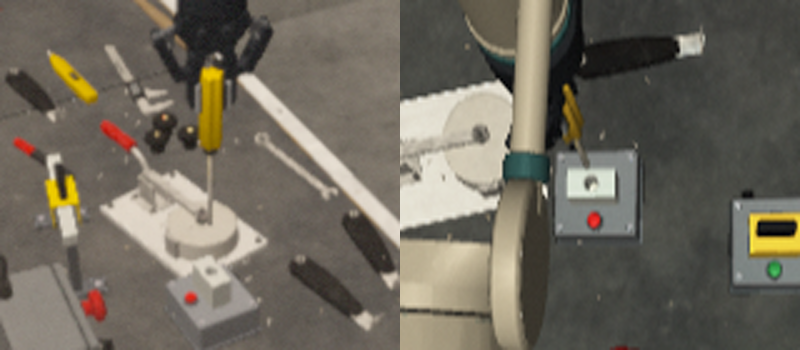

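```bash
python3 - <<'E'
from h import *
S=cv2.imread("pics/scene8.png");T=cv2.imread("pics/top8.png")
a=cv2.resize(S[105:165,225:285],(400,400),interpolation=2);b=cv2.resize(T[140:190,180:230],(400,400),interpolation=2)
cv2.imwrite("pics/c9.png",np.hstack([a,b]))
E
```

```text
(no output)
```

View pics/c9.png

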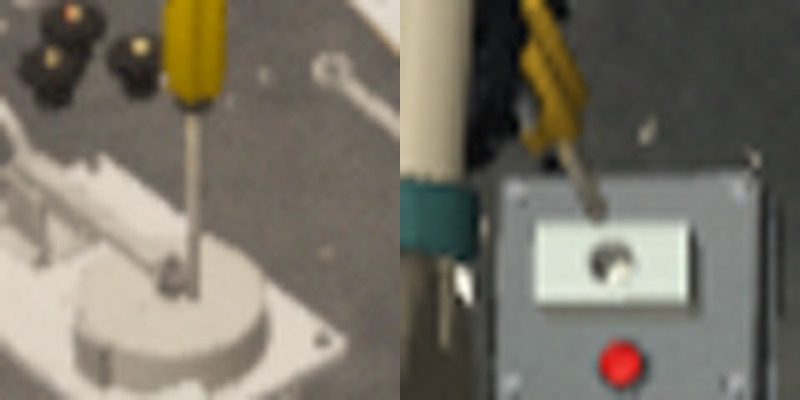

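```bash
python3 - <<'E'
from h import *
S=eyes.get_image("scene");T=eyes.get_image("top")
a=[253.4,149.0];b=[204.2,166.7]
print(onz(S,a,.17),onz(T,b,.17),tri((S,T),(a,b)))
E
python3 to.py .64 .06 .34
```

```text
[0.63825187 0.06046645 0.17      ] [0.63739876 0.05690259 0.17      ] [0.6363389  0.05634846 0.17376723]
t 24.52 pos [0.6404 0.0543 0.3412] xang -13.29 tilt [-0.0246  0.004 ] F [-0.1 -0.5 -0.7] w 0.0267 q [-0.03  0.36  1.11  0.    1.69  0.21]
shift mm [-1.7 -5.5  1.2] len 6
```

```bash
python3 -m inch '[[-1,1,-2,3,0],[-1,1,-3,5,0],[-1,1,-2,6,0],[-1,0,0,6,0],[-1,0,0,6,0],[-1,0,0,6,0],[-1,0,0,6,0],[-1,0,0,5,0],[-1,0,0,3,0],[-1,0,0,1,0],[-1,0,0,0,0],[-1,0,0,0,0]]';python3 to.py 0.6451 0.063 0.287
cat > look.py <<'E'
import sys
from h import *
P={}
k=sys.argv[1]
for n in("scene","top"):
    p=eyes.get_image(n);cv2.imwrite(f"pics/{n}{k}.png",p["frame"][:,:,::-1])
S=cv2.imread(f"pics/scene{k}.png");T=cv2.imread(f"pics/top{k}.png")
a=cv2.resize(S[130:190,225:285],(400,400),interpolation=2);b=cv2.resize(T[140:190,180:230],(400,400),interpolation=2)
cv2.imwrite(f"pics/z{k}.png",np.hstack([a,b]))
E
python3 look.py 10
```

```text
clock: 25.52
position: [0.6433, 0.0621, 0.2868]
ee_rot: [-0.0, 0.993, -0.115, -0.014]
contact_force: [-0.1, 0.4, -0.2]
width: 0.0266
t 25.52 pos [0.6433 0.0621 0.2868] xang -13.22 tilt [-0.0285  0.0041] F [-0.1  0.4 -0.2] w 0.0266 q [-0.01  0.38  1.22  0.    1.58  0.22]
shift mm [ 1.5 -1.3 -0.2] len 2
```

View pics/z10.png

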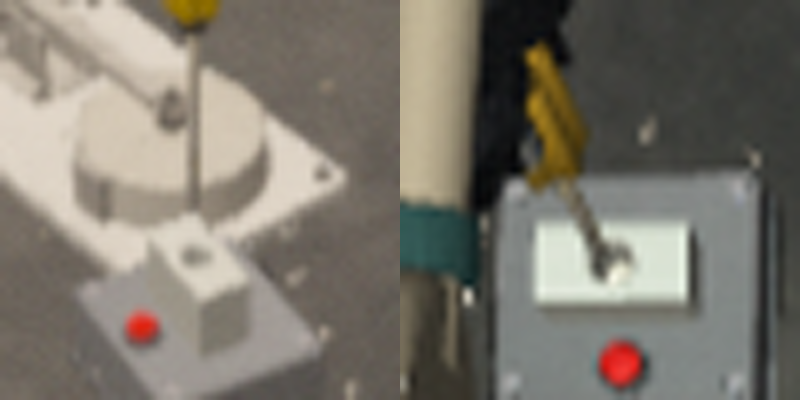

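```bash
python3 - <<'E'
from h import *
S=eyes.get_image("scene");T=eyes.get_image("top")
a=[253.55,161.8];b=[205.06,171.4]
print(onz(S,a,.116),onz(T,b,.116),tri((S,T),(a,b)))
E
python3 to.py .64 .06 .34
```

```text
[0.63889686 0.06244031 0.116     ] [0.63740657 0.06215413 0.116     ] [0.63791438 0.06189434 0.11659123]
t 25.72 pos [0.6435 0.0622 0.2873] xang -13.21 tilt [-0.0277  0.0042] F [-0.1  0.2 -0.8] w 0.0264 q [-0.01  0.38  1.21  0.    1.58  0.22]
shift mm [ -4.3   3.  -52.6] len 53
```

```bash
python3 -m inch '[[-1,1,-1,1,0],[-1,1.5,-1,3,0],[-1,1,-0.5,4,0],[-1,0,0,4,0],[-1,0,0,3,0],[-1,0,0,2,0],[-1,0,0,1,0],[-1,0,0,0,0]]';python3 to.py 0.6476 0.0635 0.287; python3 look.py 11
```

```text
clock: 26.38
position: [0.6475, 0.0642, 0.2674]
ee_rot: [-0.0, 0.993, -0.115, -0.014]
contact_force: [0.4, 0.1, -1.5]
width: 0.0269
t 26.38 pos [0.6475 0.0642 0.2674] xang -13.21 tilt [-0.0271  0.0041] F [ 0.4  0.1 -1.5] w 0.0269 q [-0.01  0.39  1.24  0.    1.53  0.22]
shift mm [ -0.3   0.7 -19.6] len 20
```

View pics/z11.png

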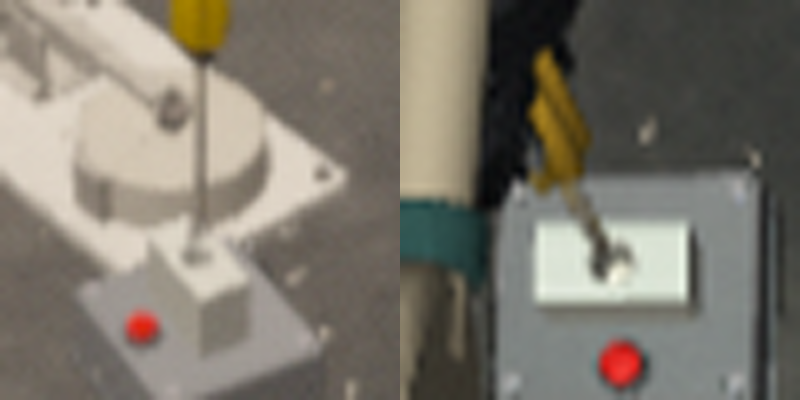

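```bash
python3 -m inch '[[-1,0,0,3,0],[-1,0,0,4,0],[-1,0,0,4,0],[-1,0,0,4,0],[-1,0,0,4,0],[-1,0,0,2,0],[-1,0,0,1,0],[-1,0,0,0,0]]' 80;python3 to.py 0.6476 0.0635 0.221; python3 look.py 12
```

```text
clock: 27.15
position: [0.647, 0.0642, 0.2436]
ee_rot: [-0.001, 0.993, -0.115, -0.013]
contact_force: [0.5, -0.1, -0.9]
width: 0.0263
t 27.15 pos [0.647  0.0642 0.2436] xang -13.22 tilt [-0.0262  0.0041] F [ 0.5 -0.1 -0.9] w 0.0263 q [-0.01  0.4   1.29  0.    1.48  0.22]
shift mm [ 1.3  0.5 22.6] len 23
```

View pics/z12.png

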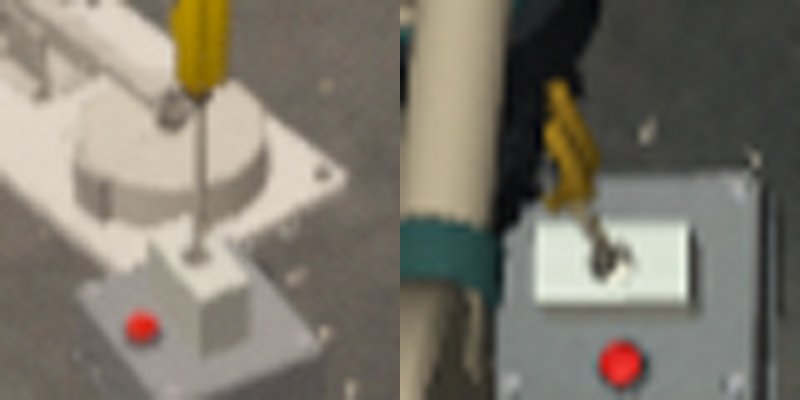

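The blade is in the aperture at about (197,255) in the left half. I go down onto the button.

```bash
python3 -m inch '[[-1,0,0,3,0],[-1,0,0,4,0],[-1,0,0,4,0],[-1,0,0,3,0],[-1,0,0,1,0]]' 80;python3 to.py 0.6476 0.0635 0.221; python3 -m inch '[[-1,0,0,3,0],[-1,0,0,3,0],[-1,0,0,2,0]]';python3 to.py 0.6476 0.0635 0.221
```

```text
clock: 27.67
position: [0.6473, 0.0642, 0.2285]
ee_rot: [-0.001, 0.993, -0.115, -0.012]
contact_force: [-0.1, 0.0, -0.3]
width: 0.0263
t 27.67 pos [0.6473 0.0642 0.2285] xang -13.21 tilt [-0.0235  0.0041] F [-0.1  0.  -0.3] w 0.0263 q [-0.01  0.4   1.32  0.    1.44  0.22]
shift mm [0.6 0.7 7.5] len 8
clock: 27.92
position: [0.6474, 0.0643, 0.2213]
ee_rot: [-0.001, 0.993, -0.115, -0.011]
contact_force: [-1.3, 0.1, 4.2]
width: 0.0265
t 27.92 pos [0.6474 0.0643 0.2213] xang -13.21 tilt [-0.0219  0.0042] F [-1.3  0.1  4.2] w 0.0265 q [-0.01  0.41  1.33  0.    1.43  0.22]
shift mm [0.4 0.8 0.3] len 1
```

```bash
python3 -m inch '[[-1,0,0,2,0],[-1,0,0,2,0]]';python3 to.py 0.6476 0.0635 0.221; python3 -m inch '[[-1,0,0,2,0],[-1,0,0,2,0]]';python3 to.py 0.6476 0.0635 0.221
```

```text
clock: 28.08
position: [0.6476, 0.0645, 0.2199]
ee_rot: [-0.001, 0.993, -0.115, -0.01]
contact_force: [-2.3, 0.2, 13.0]
width: 0.0264
t 28.08 pos [0.6476 0.0645 0.2199] xang -13.21 tilt [-0.0192  0.0043] F [-2.3  0.2 13. ] w 0.0264 q [-0.01  0.41  1.33  0.    1.42  0.22]
shift mm [ 0.2  0.9 -1.1] len 1
clock: 28.25
position: [0.6472, 0.0646, 0.22]
ee_rot: [-0.001, 0.993, -0.115, -0.008]
contact_force: [-2.3, -0.2, 8.0]
width: 0.0265
t 28.25 pos [0.6472 0.0646 0.22  ] xang -13.20 tilt [-0.0165  0.0044] F [-2.3 -0.2  8. ] w 0.0265 q [-0.01  0.4   1.34  0.    1.42  0.22]
shift mm [ 0.6  1.  -1. ] len 2
```

```bash
python3 -m inch '[[-1,0,0,2,0],[-1,0,0,3,0]]';python3 to.py 0.6476 0.0635 0.221; python3 look.py 13; python3 to.py 0.6476 0.0635 0.221; python3 - <<'E'
from h import *
for i in range(4):
    p=eyes.get_image("scene")
    s=manip.get_state();print(round(float(s["clock"]),2),np.round(s["position"],4),np.round(s["contact_force"],1),s["width"])
cv2.imwrite("pics/w13.png",cv2.resize(p["frame"][60:220,120:340,::-1],None,fx=3.5,fy=3.5,interpolation=2))
E
```

```text
clock: 28.42
position: [0.6469, 0.0646, 0.2198]
ee_rot: [-0.001, 0.993, -0.115, -0.007]
contact_force: [-2.8, 0.7, 15.0]
width: 0.0262
t 28.42 pos [0.6469 0.0646 0.2198] xang -13.19 tilt [-0.013   0.0043] F [-2.8  0.7 15. ] w 0.0262 q [-0.01  0.4   1.34  0.    1.41  0.22]
shift mm [ 0.9  1.  -1.2] len 2
t 28.52 pos [0.6468 0.0647 0.2199] xang -13.19 tilt [-0.0129  0.0043] F [-3.4 -0.1 12.3] w 0.0265 q [-0.01  0.4   1.34  0.    1.41  0.22]
shift mm [ 1.   1.  -1.1] len 2
28.57 [0.6468 0.0646 0.2199] [-2.9 -0.6 12. ] 0.026681506870114807
28.62 [0.6468 0.0646 0.2199] [-2.8 -0.2 12.2] 0.02668045636028655
28.67 [0.6469 0.0646 0.2199] [-3.1 -0.2 12.1] 0.026422474118425545
28.72 [0.6469 0.0646 0.2199] [-2.7  1.  11.7] 0.026388105965229218
```

View pics/w13.png

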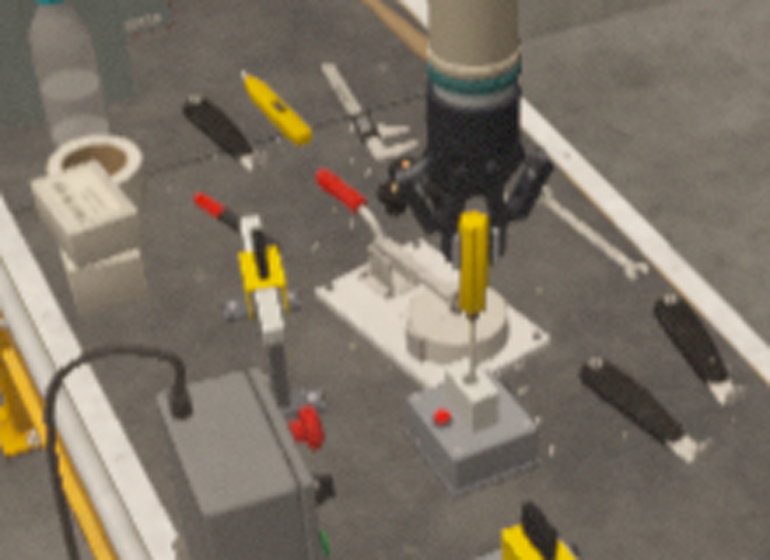

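View pics/z13.png

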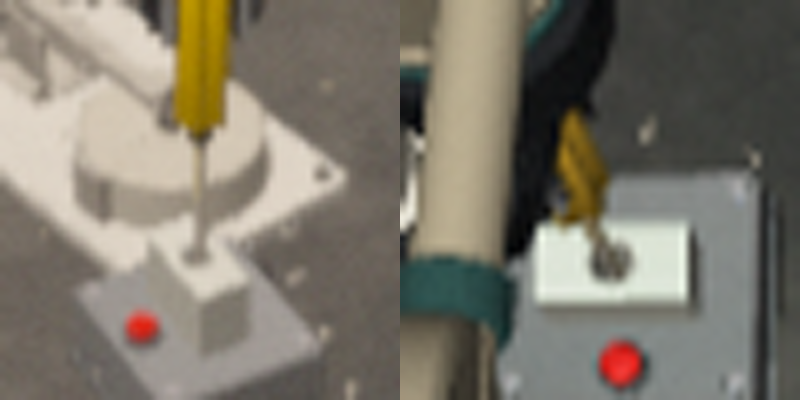

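The tip height (TCP 0.220 − 0.171 ≈ 0.049 m) matches the fully-down button at 0.050 m. The push holds steady at about 12 N and the hood is still on the rail at (262,270), so I hand in.

```bash
python3 -c "
from rig import manip
print(manip.sign_off()); s=manip.get_state(); print(s['clock'],s['position'],s['contact_force'],s['width'])"
```

```text
the job is handed in; nothing more can be done
None
the job is handed in; nothing more can be done
```

I hung the red-lamp unit's hood over the square rail and let go of it. I then took the screwdriver from the block, put its blade down the red unit's aperture and pressed the button. The job was handed in at about 29 s with the screwdriver still gripped and pushing; sign-off gave no verdict.

**Last checks:**
- **Button:** the push held steady at about 12 N against a hard stop. The blade end worked out at about 49 mm above the worktop, against 50 mm for fully down. I could not read the button's travel directly.
- **Hood:** in the last picture it was on the rail, straddling the bar and looking level.
- **Screwdriver:** the fingers were at 26.5 mm on the handle, and that did not change under the push.
- **Green unit and bystanders:** I did not deliberately touch them. The green hood showed only partly in the last picture, and I took no position measurement of it or of the bystanders at the end.

**Disagreements:** the two cameras differed by up to about 4 mm on the blade tip early on, so I re-measured closer in before inserting it. The tool also picked up a tilt of up to about 2° during moves, which I allowed for.

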